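# Hang a leaded panel on the tilting easel and hold it at the marked slope

## Robot

A 7-joint arm with a two-finger parallel gripper is mounted at the origin on a cart in front of the work surface, level with it; the furniture and walls round the work are solid. World frame = base frame: x ahead of the robot, y to its left, z up, the work surface at z = 0. Lengths are in mm, angles in rad, forces in N, time in s.
With the tool pointing down it reaches from about 400 to 875 mm from the base axis. Payload 4.4 kg.
Tool frame: the origin (TCP) lies midway between the tips of the shut fingers; the grasp point (between the pads) lies ctrl.grip_depth behind it (ctrl.grip_depth is the distance from the TCP to the grasp point, in mm); z points along the fingers, y is the line along which they close (so a half turn about z gives the same grasp; the last joint's range is limited). The gripper opens to 85 mm and grips with 20 to 120 N. Pads are 22 mm wide; open, the fingers measure 114 mm over their backs; the gripper's body (76 mm by 85 mm) begins 54 mm behind the grasp point. The pads swing forward as they close: fully open they stand 13 mm farther back than shut.
Start: joints at [-1.316, 0.628, 0.038, 1.517, -0.027, 0.996, -0.02], TCP at [204.938, 616.862, 231.313] pointing down, gripper open.
Joint ranges: [-3.06, 3.06], [-0.37, 2.12], [-1.25, 1.32], [0.18, 2.47], [-1.1, 4.24], [0.23, 1.98], [-2.94, 2.94]. Speed limits (rad/s): [2.57, 2.57, 3.14, 3.14, 3.14, 3.14, 3.14].

## Interface

Orientations are given as [roll, pitch, yaw] about the fixed x, y, z axes, in that order (R = Rz(yaw) Ry(pitch) Rx(roll)).
In Python, from cell import ctrl gives the robot as it stands.
- The arm moves only by the tool carry_out, never from a script. Its argument "deltas" is one flat list of numbers, 7 for each row, row after row: the turn, a rotation vector about the tool's x, y, z in degrees, then the shift along the tool's x, y, z in m, then the closure, from -1 (fully open) to 1 (shut). In form: [wx, wy, wz, dx, dy, dz, claw, wx, wy, wz, dx, dy, dz, claw, ...]. A call has 1 to 12 rows; each row shifts and turns the commanded pose from where the row before left it, along the tool's axes as they then stand; what a row does not reach is not made up. A row lasts 1/8 s, in which the tool goes at most 62.5 mm and 10.7 degrees, less where a joint would pass 70% of its speed; a pose out of reach is approached as far as the arm can. A call with a gripper value outside its range is refused whole. The fingers move at their own pace and stop on an object; the grip force is fixed at half the most. Time passes only in rows, so rows that do not move let the fingers close. It gives the time, the measured TCP pose, the force, the opening and the grip force at its end, in the units of the state.
- ctrl.read_state(): the state, without advancing time (a new reading comes with each control period).
- ctrl.get_image(name): name is "scene" or "top" or "wrist"; returns the picture (400x640x3 uint8, red, green, blue); there is no depth.
- ctrl.calibration(name): a dict with "mtx" (3x3 intrinsics, pixels), "distortion" ([k1, k2, p1, p2, k3] as OpenCV has them; the pictures are not rectified), "R" (3x3) and "t" (3): a world point X has camera coordinates R X + t. Camera axes: x right, y down, z forward; pixel columns grow to the right and rows downward; lengths in mm; the calibration is good to about 2 mm. A picture is of the moment at which its call begins: read the wrist's pose just before it. calibration takes no time and is no camera call; for the wrist camera it gives the pose at the moment of the call.
- ctrl.finish_job(): hands the job in; it is judged then, once.
The state is a dict: "clock": time; "qpos": joint angles; "qd": joint speeds; "tau": joint torques, N m; "eef_pos": TCP position; "tool_rot": TCP orientation; "force": force on the tool from outside, world axes, zero at the start; "torque": the same for the moment, N m; "width": finger opening in mm; "gripper_force": force on a finger pad.
Only numpy, scipy, OpenCV 4.12 (cv2) and the standard library are available. Lean on these libraries where they do the work, as an engineer would, in place of code of your own. Each camera call takes 0.05 s, during which the arm holds its last target. There are 200 camera calls.

## Task

Take the leaded glass panel with the wooden carrying handle out of the dowel rack and hang it by its two hooks over the middle of the easel's steel rail, its glass on your side, and let go of it. Then grip the free end of the rail that sticks out past the easel's left side, lean the easel board back until its pointer lines up with the brass index on the quadrant, and finish while still holding it there so that I can inspect the seams; do not let the board drop, shift the index or disturb the other things on the bench.

Things in the scene. Friction and masses are not known exactly. Their poses are not given: they have to be found in the camera images.
- easel: Fixed plywood easel base 130 x 223 x 18 mm. Origin: on the bench below the middle of the hinge; x points back (where the board leans to), y left along the hinge, z up. It reaches 95 mm before and 35 mm behind the hinge, 118 mm right, 105 mm left; hinge cheeks 92 mm high. At the right, y = -109 mm, is the quadrant: a flat arc of 137 mm radius round the hinge, a tick every 5 degrees.
- hinge_mid (a point): Middle of the board's hinge axis, 50 mm above the bench; the axis runs along the easel's y.
- easel_board (a joint): Angle of the easel board: 0 upright, growing as it leans back, away from the robot; -0.12 leaning slightly to the robot on its park pins (it starts and rests there), 1.2 fallen on its back pins. The hinge turns freely (0.05 N m): past upright the board falls back unless held. Board, stiles and rail weigh 0.8 kg; swinging it with the panel on takes under 10 N at the rail.
- rail_mid (a point): Middle of the board's rail: round steel bar, 12 mm thick, 200 mm from the hinge and parallel to it, between two wooden stiles (16 x 16 mm, 144 mm apart inside) that end 17 mm above its axis; the plywood ends 55 mm below its axis. The axes turn with the board: z from hinge to rail, y left along the rail, x out of the board's back.
- rail_end (a point): Grip point on the rail's free left end: the bare 12 mm round bar runs on 75 mm past the left stile's outer face to a 20 mm ball. The point is on its axis, 40 mm outside the stile, 128 mm left of rail_mid, 200 mm from the hinge. Same axes as rail_mid. The bar can turn in closed fingers.
- pointer_tip (a point): Tip of the small steel pointer on the board's right stile, 151 mm from the hinge axis; it sweeps along just outside the quadrant's rim.
- index (a joint): Angle at which the brass index is clamped on the quadrant, on the same scale as the board's angle (equal values = pointer and index tip to tip). It is tight and must stay where it is.
- index_tip (a point): Tip of the brass index, a 14 x 18 x 24 mm block with a round thumbscrew astride the quadrant's rim, 150 mm from the hinge axis; in another position at every start.
- panel: Leaded panel with hooks and wooden handle, 0.3-0.6 kg, upright in the rack. Frame 110 wide (y) x 120 high (z) x 9 mm (x). Origin: middle of its lower edge; z up, x to its back. Two 6 mm rods at y = +-40 mm rise from the frame and bend over to the back as hooks, open below, 20 mm wide inside, centred 13 mm behind the glass; tails flare out and end 133 mm above the lower edge.
- panel_handle (a point): Centre of the panel's wooden handle, a bar 12 mm thick (x), 98 mm long (y) and 16 mm high, 210 mm above the panel's lower edge and 13 mm behind the glass plane.
- hook_l (a point): Where the rail's axis lies when the left hook (y = +40 mm on the panel) sits on the 12 mm rail: 169 mm above the panel's lower edge, 41 mm below the handle's centre.
- hook_r (a point): The same point of the right hook (y = -40 mm).
- glass_rack: Fixed wooden rack, base 128 (x) x 92 (y) x 18 mm, with two rows of 8 mm dowels standing up to 95 mm above the bench. Panels stand on the base between dowel pairs with about 1.5 mm play each side, 40 mm in front of or behind the middle. Origin: middle of the underside. A small glass blank stands in the middle.
- small_panel: Smaller leaded panel without hooks or handle, 90 x 88 x 9 mm, in the other place of the rack: stays there. Origin: middle of its lower edge.
- loupe: Black eye loupe, 38 mm across, 34 mm high; bystander. Origin: middle of its underside.
- rosin_jar: Round amber puck of rosin, 51 mm across, 26 mm high; bystander. Origin: middle of its underside.
- shot_glass: Small empty glass, 48 mm across, 45 mm high; bystander. Origin: middle of its underside.
- solder_spool: Spool of solder, 65 x 54 x 44 mm; bystander. Origin: near the middle of its underside.

How it is judged:
By the outcome, as a careful person would: the job done as asked, in the order asked, and still so for the second after the job is handed in, while the arm keeps its last pose, push and grip.
It also fails if it takes over 58 s, if anything falls off the work surface, if the arm or the gripper's body presses on something with over 40 N, if the wrist force passes 120 N, or if a joint passes its speed limit or range.

## Working session

There is one attempt and no reset: what is moved stays moved. The work goes in short steps, Python scripts to look and compute and a tool call to move; the robot and the scene stay as the last step left them, time stands still between calls to the robot, and variables do not carry over. Pictures are saved under pics/ and viewed, at most 10 in all, crops included, and the job is handed in when it is done.

Besides the shell and the picture viewer there is one more tool, called after "Emit:" as a command line: name --argument value ..., lists and objects as JSON in quotes. carry_out: Moves the arm, as the interface text tells. Its arguments: {"type":"object","properties":{"deltas":{"type":"array"}},"required":["deltas"]}

```bash
mkdir -p pics; ls; python3 - <<'E'
from cell import ctrl
import cv2,numpy as np
s=ctrl.read_state();print({k:np.round(v,3).tolist() for k,v in s.items()},ctrl.grip_depth)
ims=[]
for n in("scene","top"):
    im=ctrl.get_image(n)[:,:,::-1].copy();cv2.imwrite(f"pics/{n}0.png",im)
    c=ctrl.calibration(n);print(n,np.round(c["mtx"],1).tolist(),np.round(c["distortion"],3),np.round(c["R"],3).tolist(),np.round(c["t"],1))
E
```

```text
pics
{'clock': 0.0, 'qpos': [-1.316, 0.629, 0.038, 1.518, -0.027, 0.996, -0.02], 'qd': [-0.001, 0.001, -0.001, 0.002, 0.0, 0.0, -0.001], 'tau': [-0.0, -56.34, 1.226, -19.344, 0.011, 0.01, 0.0], 'eef_pos': [204.687, 616.271, 230.381], 'tool_rot': [-3.14, -0.0, 2.821], 'force': [0.52, 1.012, -0.576], 'torque': [0.017, -0.013, -0.004], 'gripper_force': 0.0, 'width': 85.586} 18.700000000000003
scene [[476.6, 0.0, 313.9], [0.0, 476.6, 200.9], [0.0, 0.0, 1.0]] [-0.041  0.     0.     0.     0.   ] [[-0.5, 0.866, -0.02], [0.478, 0.257, -0.84], [-0.722, -0.43, -0.542]] [ 347.9 -126.2 2164.9]
top [[507.0, 0.0, 327.8], [0.0, 507.0, 209.1], [0.0, 0.0, 1.0]] [-0.051  0.     0.     0.     0.   ] [[-0.023, -1.0, 0.007], [-0.784, 0.014, -0.62], [0.62, -0.02, -0.785]] [ -42.4  540.2 1617.3]
```

View pics/scene0.png

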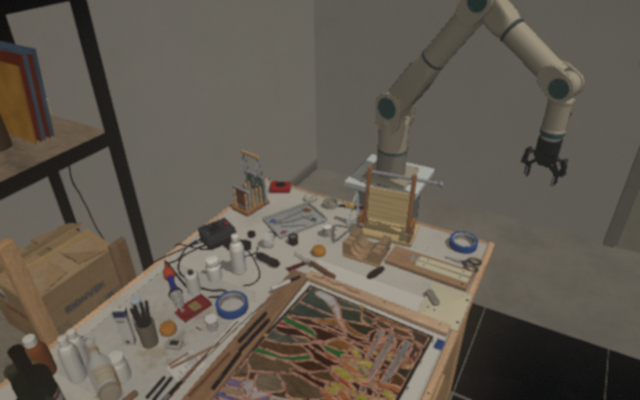

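View pics/top0.png

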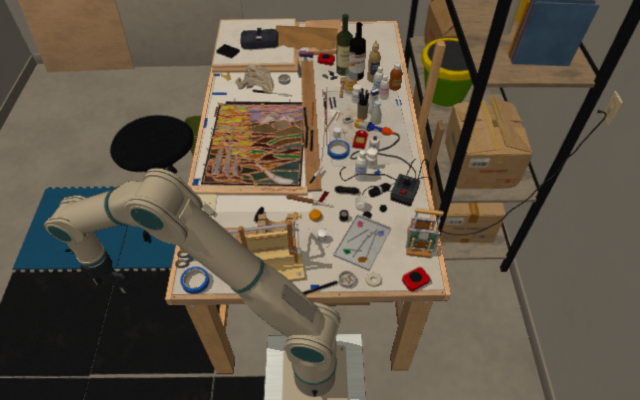

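Scene shows the easel at ~(390,205) and the rack with the handled panel at ~(250,185); in top the rack is at (423,232), and the easel at (275,250) is partly hidden by the arm. Zooming in.

```bash
cat > h.py <<'E'
from cell import ctrl
import cv2,numpy as np
from scipy.spatial.transform import Rotation as Ro
def ray(n,px,c=None):
    c=c or ctrl.calibration(n);u=cv2.undistortPoints(np.array([[px]],float),c["mtx"],np.array(c["distortion"]))[0,0]
    R=np.array(c["R"]);d=R.T@np.array([u[0],u[1],1]);return -R.T@np.array(c["t"]),d/np.linalg.norm(d)
def plane(n,px,z,c=None):
    o,d=ray(n,px,c);return o+d*(z-o[2])/d[2]
def tri(rs):
    A=np.zeros((3,3));b=np.zeros(3)
    for o,d in rs:
        P=np.eye(3)-np.outer(d,d);A+=P;b+=P@o
    x=np.linalg.solve(A,b);return x,[np.linalg.norm((np.eye(3)-np.outer(d,d))@(x-o)) for o,d in rs]
def proj(n,X,c=None):
    c=c or ctrl.calibration(n);return cv2.projectPoints(np.array(X,float).reshape(-1,3),cv2.Rodrigues(np.array(c["R"]))[0],np.array(c["t"],float),np.array(c["mtx"]),np.array(c["distortion"]))[0][:,0]
def pose():
    s=ctrl.read_state();return np.array(s["eef_pos"]),Ro.from_euler("xyz",s["tool_rot"])
def go(p,R):
    "rotvec deg + shift m in tool frame from measured pose"
    q,Q=pose();print("rotvec deg",np.round((Q.inv()*R).as_rotvec(degrees=True),2),"shift m (tool axes now)",np.round(Q.inv().apply(np.array(p)-q)/1000,4))
def tile(im,x0,y0,x1,y1,k):
    return cv2.resize(im[y0:y1,x0:x1],None,fx=k,fy=k,interpolation=cv2.INTER_CUBIC)
E
python3 - <<'E'
from h import *
s=cv2.imread("pics/scene0.png");t=cv2.imread("pics/top0.png")
a=tile(s,345,160,445,250,4);b=tile(s,220,140,320,230,4);c=tile(t,390,200,450,254,400/60)
d=tile(t,180,200,330,300,400/150)
f=np.zeros((600,800,3),np.uint8)
b=b[:300];a=a
f[:360,:400]=a;f[:300,400:]=b[:300];
c=cv2.resize(t[200:256,390:450],(320,299));f[300:599,400:720]=c
d=cv2.resize(t[200:300,180:330],(360,240));f[360:600,:360]=d
cv2.imwrite("pics/c1.png",f)
E
```

```text
(no output)
```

View pics/c1.png

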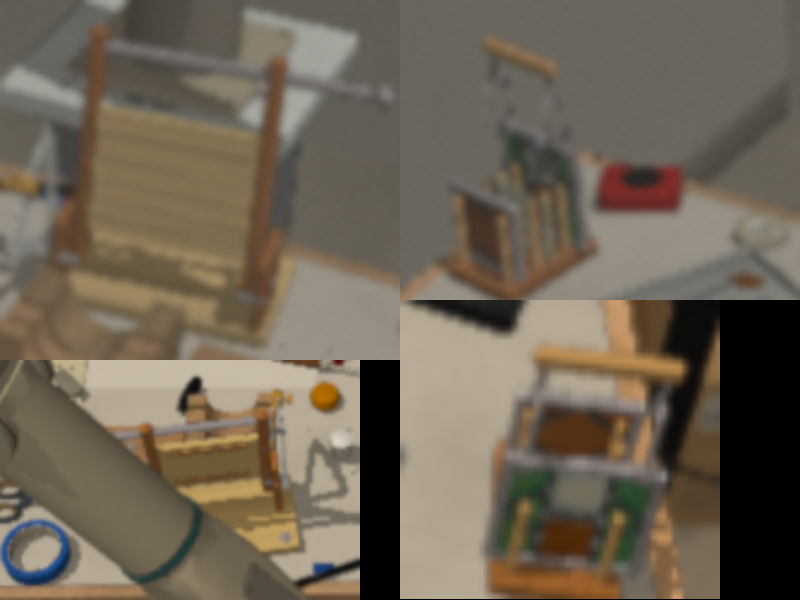

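Crops: handle ends at scene (241.2,150.5)/(259.2,157.5) and top (443.4,213.1)/(415.7,210.3). Rail stile tops are at scene (369.7,168)/(414.5,175) and top (289.6,220.8)/(241.7,228.3), and the rail ball at scene (441.2,184.3). The index is near top (297,216), but the arm hides the left end of the rail.

```bash
python3 - <<'E'
from h import *
S=lambda x,y:ray("scene",(x,y));T=lambda x,y:ray("top",(x,y))
for n,a,b in [("handleA scene-left",(241.2,150.5),(443.4,213.1)),("handleB",(259.2,157.5),(415.7,210.3)),("handle mid",(250.2,154),(429.5,211.7)),
 ("Rstile",(369.7,168),(289.6,220.8)),("Lstile",(414.5,175),(241.7,228.3))]:
    x,e=tri([S(*a),T(*b)]);print(n,x.round(1),np.round(e,1))
print(plane("scene",(441.2,184.3),248).round(1),plane("top",(296.7,215.8),200).round(1))
s=cv2.imread("pics/top0.png");c=ctrl.calibration("wrist");q,Q=pose();print(Q.inv().apply(-np.array(c["R"]).T@np.array(c["t"])-q).round(1),Q.inv().apply(np.array(c["R"])[2]).round(2),np.round(c["mtx"][0,0]))
E
```

```text
handleA scene-left [ 483.8 -451.3  225.7] [1. 1.]
handleB [ 497.5 -355.5  224.9] [2.4 2.4]
handle mid [ 490.5 -403.1  225.2] [1.9 1.9]
Rstile [434.1  78.6 259.7] [2.7 2.7]
Lstile [406.9 234.7 259.3] [2.1 2.1]
[404.6 331.3 248. ] [501.8  56.  200. ]
[  70.1   -0.6 -143.6] [-0.27  0.    0.96] 325.0
```

Emit:
carry_out --deltas '[0, 0, 10, 0, 0, -0.02, -1, 0, 0, 10, 0, 0, -0.02, -1, 0, 0, 10, 0, 0, -0.02, -1, 0, 0, 10, 0, 0, -0.02, -1, 0, 0, 10, 0, 0, -0.02, -1, 0, 0, 10, 0, 0, -0.02, -1, 0, 0, 10, 0, 0, -0.02, -1, 0, 0, 10, 0, 0, -0.02, -1, 0, 0, 0, -0.042, 0.031, 0, -1, 0, 0, 0, -0.042, 0.031, 0, -1, 0, 0, 0, -0.042, 0.031, 0, -1, 0, 0, 0, -0.042, 0.031, 0, -1]'

```text
clock: 1.6
eef_pos: [303.6, 430.8, 391.0]
tool_rot: [-3.141, 0.001, 1.425]
force: [1.3, 0.5, 0.5]
width: 85.6
gripper_force: 0.0
```

Emit:
carry_out --deltas '[0, 0, 0, -0.041, 0.029, 0, -1, 0, 0, 0, -0.041, 0.029, 0, -1, 0, 0, 0, -0.041, 0.029, 0, -1, 0, 0, 0, -0.041, 0.029, 0, -1, 0, 0, 0, -0.041, 0.029, 0, -1, 0, 0, 0, -0.041, 0.029, 0, -1, 0, 0, 0, 0, 0, 0, -1]'

```text
clock: 2.48
eef_pos: [440.7, 159.5, 391.5]
tool_rot: [3.141, 0.001, 1.416]
force: [-0.5, 0.7, -1.5]
width: 85.5
gripper_force: 0.0
```

```bash
python3 - <<'E'
from h import *
import json
c=ctrl.calibration("wrist");json.dump({k:np.array(v).tolist() for k,v in c.items()},open("w1.json","w"))
w=ctrl.get_image("wrist")[:,:,::-1];cv2.imwrite("pics/w1.png",w)
q,Q=pose();print(q)
f=np.zeros((600,640,3),np.uint8);f[:400]=w
s=ctrl.get_image("scene")[:,:,::-1];cv2.imwrite("pics/s1.png",s)
f[400:,:320]=cv2.resize(s[140:265,300:500],(320,200));cv2.imwrite("pics/c2.png",f)
E
```

```text
[439.68738317 162.235404   391.2080929 ]
```

View pics/c2.png

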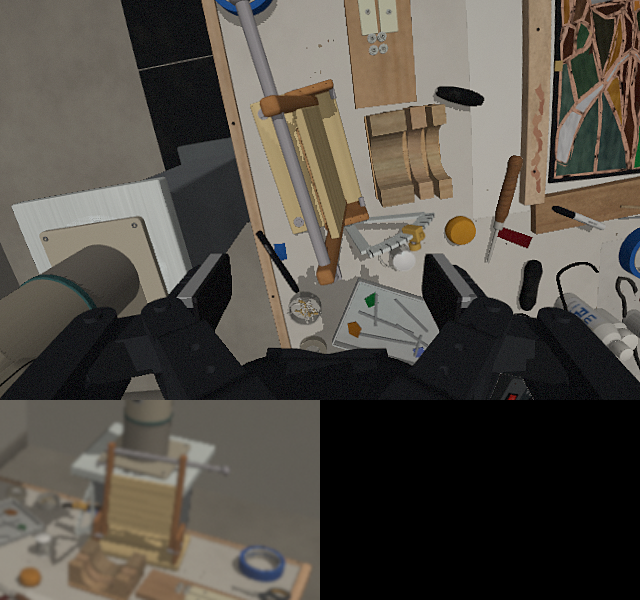

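Wrist view from above the easel: the rail runs from (248,20) to (320,262), stile tops are at (270,104) and (326,275), and the brass index is at (413,236) on the quadrant, which arcs from (345,255) to (435,215).

```bash
python3 - <<'E'
from h import *
import json
c=json.load(open("w1.json"));c={k:np.array(v) for k,v in c.items()}
w=cv2.imread("pics/w1.png");cv2.imwrite("pics/c3.png",tile(w,320,195,460,295,5))
hsv=cv2.cvtColor(w,cv2.COLOR_BGR2HSV)
P=[]
for r in list(range(20,95,8))+list(range(125,260,8)):
    x0=248+(r-20)*72/245
    xs=[x for x in range(int(x0-14),int(x0+15)) if hsv[r,x,1]<45 and 60<hsv[r,x,2]<215]
    P.append((r,round(x0),xs[0] if xs else None,xs[-1] if xs else None,len(xs)))
print(P)
E
```

```text
[(20, 248, 234, 262, 29), (28, 250, 236, 264, 29), (36, 253, 238, 266, 29), (44, 255, 241, 269, 29), (52, 257, 243, 271, 29), (60, 260, 245, 273, 29), (68, 262, 248, 276, 29), (76, 264, 250, 278, 29), (84, 267, 252, 280, 29), (92, 269, 255, 283, 29), (125, 279, 274, 286, 13), (133, 281, 277, 289, 13), (141, 284, 279, 291, 13), (149, 286, 282, 294, 13), (157, 288, 284, 296, 13), (165, 291, 287, 299, 13), (173, 293, 289, 301, 13), (181, 295, 292, 304, 13), (189, 298, 294, 306, 13), (197, 300, 297, 309, 13), (205, 302, 300, 312, 13), (213, 305, 302, 314, 13), (221, 307, 294, 316, 22), (229, 309, 307, 323, 17), (237, 312, 297, 325, 29), (245, 314, 300, 324, 25), (253, 316, 302, 327, 26)]
```

View pics/c3.png

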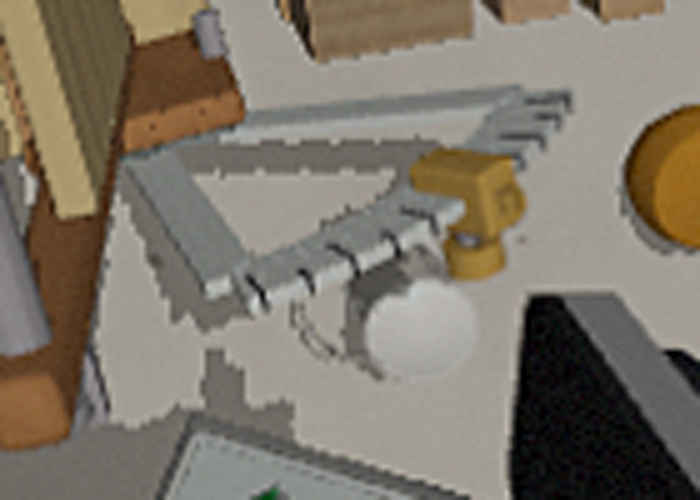

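Crop (5x, offset (320,195)) shows quadrant ticks near crop (258,290), (307,280), (345,258), (390,243), (432,220), then the brass index block centred at ~(465,185), i.e. image (413,232). Three more ticks lie beyond it.

```bash
python3 - <<'E'
from h import *
import json
c=json.load(open("w1.json"));c={k:np.array(v) for k,v in c.items()}
w=cv2.imread("pics/w1.png");hsv=cv2.cvtColor(w,cv2.COLOR_BGR2HSV)
zr=248.5
px=lambda r:280+(r-125)*28/88
sat=[(r,int(hsv[r,int(round(px(r))),1])) for r in list(range(85,125))+list(range(215,285))]
g=[r for r,s in sat if s>70];print(g)
A=plane("w",(px(125),125),zr,c);B=plane("w",(px(213),213),zr,c);y=(A-B)[:2];y/=np.linalg.norm(y);print(A,B,"yaw",np.degrees(np.arctan2(-y[0],y[1])))
for r in (g[0],[x for x in g if x<125][-1],[x for x in g if x>200][0]):
    print(r,plane("w",(px(r),r),254,c).round(1))
E
```

```text
[95, 96, 97, 98, 99, 100, 101, 102, 103, 104, 105, 106, 107, 108, 109, 110, 111, 112, 113, 114, 265, 266, 267, 268, 269, 270, 271, 272, 273, 274, 275, 276, 277, 278, 279, 280, 281, 282, 283]
[409.33883682 220.89694114 248.5       ] [419.68794894 138.62848711 248.5       ] yaw 7.1699655037148
95 [406.9 246.3 254. ]
114 [408.9 230.4 254. ]
265 [427.   86.5 254. ]
```

```bash
cat >> h.py <<'E'
yaw=np.radians(7.17);ex=np.array([np.cos(yaw),np.sin(yaw),0]);ey=np.array([-np.sin(yaw),np.cos(yaw),0]);ez=np.array([0,0,1.])
rm=np.array([418,158.5,248.5]);hg=rm+23.9*ex;hg[2]=50
def brd(a,r=200,y=0,x=0): return hg+ey*y+ex*(r*np.sin(a)+x*np.cos(a))+ez*(r*np.cos(a)-x*np.sin(a))
E
python3 - <<'E'
from h import *
import json
c=json.load(open("w1.json"));c={k:np.array(v) for k,v in c.items()}
for d in range(-10,75,5):
    p=proj("w",[brd(np.radians(d),137,-109),brd(np.radians(d),127,-109)],c);print(d,((p-[320,195])*5).round(0).tolist())
def ang(px,yy=-109):
    o,d=ray("w",px,c);h=hg+ey*yy;t=(h-o)@ey/(d@ey);v=o+d*t-h;return np.degrees(np.arctan2(v@ex,v[2])),np.hypot(v@ex,v[2])
for q in [(465,185),(440,165),(500,165),(455,205),(258,290),(432,220),(307,280),(520,143)]: print(q,ang((320+q[0]/5,195+q[1]/5)))
E
```

```text
-10 [[68.0, 349.0], [74.0, 328.0]]
-5 [[116.0, 339.0], [118.0, 319.0]]
0 [[165.0, 327.0], [162.0, 309.0]]
5 [[214.0, 313.0], [206.0, 296.0]]
10 [[262.0, 298.0], [250.0, 282.0]]
15 [[308.0, 280.0], [292.0, 266.0]]
20 [[352.0, 262.0], [332.0, 249.0]]
25 [[393.0, 242.0], [369.0, 232.0]]
30 [[431.0, 222.0], [403.0, 213.0]]
35 [[464.0, 201.0], [434.0, 195.0]]
40 [[494.0, 180.0], [461.0, 176.0]]
45 [[519.0, 160.0], [485.0, 157.0]]
50 [[539.0, 140.0], [504.0, 139.0]]
55 [[555.0, 120.0], [519.0, 121.0]]
60 [[567.0, 102.0], [531.0, 105.0]]
65 [[574.0, 85.0], [538.0, 89.0]]
70 [[578.0, 68.0], [542.0, 74.0]]
(465, 185) (np.float64(38.13966661281831), np.float64(131.25686985023418))
(440, 165) (np.float64(42.04860302971066), np.float64(117.28879872131657))
(500, 165) (np.float64(43.4461675538426), np.float64(133.62095817628685))
(455, 205) (np.float64(33.88929671378793), np.float64(136.22110064001347))
(258, 290) (np.float64(10.170420538307695), np.float64(132.5490838162271))
(432, 220) (np.float64(30.31322750995106), np.float64(136.61092680153067))
(307, 280) (np.float64(14.919188819411339), np.float64(136.59762180546738))
(520, 143) (np.float64(49.05316949491474), np.float64(132.5590006166766))
```

Emit:
carry_out --deltas '[0, 0, 0, -0.026, 0.031, 0.015, -1, 0, 0, 0, -0.026, 0.031, 0.015, -1, 0, 0, 0, -0.026, 0.031, 0.015, -1, 0, 0, 0, -0.026, 0.031, 0.015, -1, 0, 0, 0, 0, 0, 0, -1]'

```text
clock: 3.2
eef_pos: [547.3, 41.8, 329.7]
tool_rot: [-3.14, 0.002, 1.422]
force: [-1.1, 0.3, 0.1]
width: 85.3
gripper_force: 0.0
```

```bash
python3 - <<'E'
from h import *
import json
c=ctrl.calibration("wrist");json.dump({k:np.array(v).tolist() for k,v in c.items()},open("w2.json","w"))
w=ctrl.get_image("wrist")[:,:,::-1];cv2.imwrite("pics/w2.png",w)
s=ctrl.get_image("scene")[:,:,::-1];cv2.imwrite("pics/s2.png",s)
i=proj("w",brd(np.radians(39),137,-109),c)[0];j=proj("scene",brd(np.radians(39),137,-109))[0];print(i,j)
u,v=np.clip(i.astype(int)-[60,50],0,None);a,b=j.astype(int)-[40,30];print(u,v,a,b)
f=np.zeros((600,800,3),np.uint8);f[:500,:600]=tile(w,u,v,u+120,v+100,5)[:500,:600]
f[300:,480:]=tile(s,a,b,a+80,b+75,4);cv2.imwrite("pics/c4.png",f)
E
```

```text
[317.60214864 159.53576204] [351.12599871 205.9430705 ]
257 109 311 175
```

View pics/c4.png

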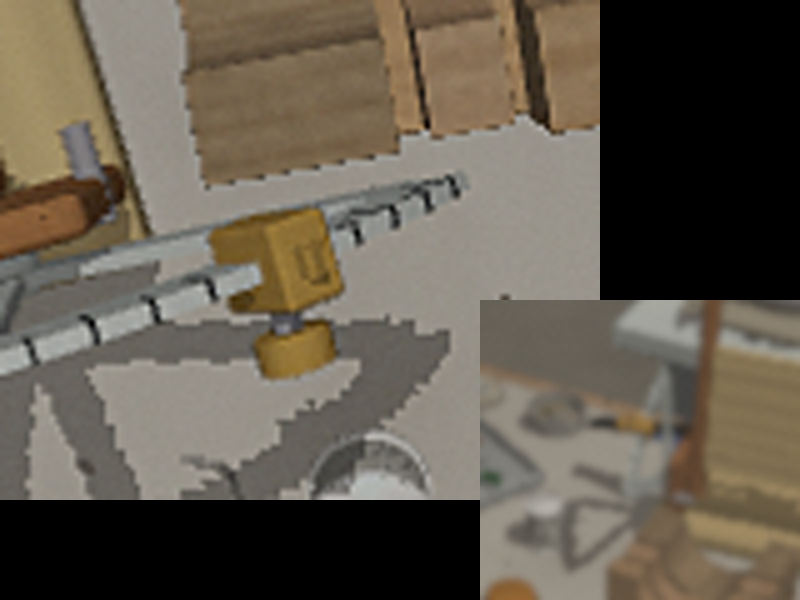

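Close view: brass block between the ticks at crop (210,288) and (357,230). Its outer face is centred near crop (315,262), which is image (320,161.4).

```bash
python3 - <<'E'
from h import *
import json
c=json.load(open("w2.json"));c={k:np.array(v) for k,v in c.items()}
for d in range(15,65,5):
    p=proj("w",[brd(np.radians(d),137,-109),brd(np.radians(d),150,-109),brd(np.radians(d),137,-103)],c);print(d,((p-[257,109])*5).round(0).tolist())
def ang(px,yy=-109):
    o,d=ray("w",px,c);h=hg+ey*yy;t=(h-o)@ey/(d@ey);v=o+d*t-h;return np.degrees(np.arctan2(v@ex,v[2])),np.hypot(v@ex,v[2])
# block corners: try 8-corner projections for angles
for d in (38,40,42):
    a=np.radians(d);C=[]
    for r in (126,150):
        for t in (-7,7,-9,9):
            for y in (-118,-100): C.append(((proj("w",brd(a,r,y,t),c)[0]-[257,109])*5).round(0).tolist())
    print(d,C)
E
```

```text
15 [[32.0, 349.0], [37.0, 359.0], [22.0, 318.0]]
20 [[95.0, 329.0], [108.0, 336.0], [84.0, 298.0]]
25 [[154.0, 308.0], [176.0, 312.0], [145.0, 278.0]]
30 [[211.0, 288.0], [240.0, 289.0], [202.0, 257.0]]
35 [[264.0, 268.0], [300.0, 266.0], [255.0, 238.0]]
40 [[312.0, 249.0], [353.0, 245.0], [304.0, 220.0]]
45 [[355.0, 231.0], [401.0, 225.0], [347.0, 202.0]]
50 [[393.0, 215.0], [442.0, 207.0], [385.0, 186.0]]
55 [[425.0, 199.0], [477.0, 190.0], [418.0, 172.0]]
60 [[452.0, 186.0], [505.0, 175.0], [445.0, 159.0]]
38 [[248.0, 313.0], [222.0, 226.0], [302.0, 291.0], [277.0, 205.0], [240.0, 316.0], [213.0, 229.0], [310.0, 287.0], [285.0, 202.0], [317.0, 311.0], [290.0, 218.0], [373.0, 287.0], [348.0, 197.0], [309.0, 314.0], [282.0, 222.0], [381.0, 284.0], [356.0, 194.0]]
40 [[266.0, 306.0], [240.0, 219.0], [318.0, 284.0], [293.0, 199.0], [258.0, 309.0], [232.0, 222.0], [325.0, 281.0], [301.0, 196.0], [339.0, 302.0], [313.0, 210.0], [392.0, 279.0], [368.0, 189.0], [331.0, 305.0], [304.0, 213.0], [400.0, 275.0], [375.0, 186.0]]
42 [[283.0, 299.0], [257.0, 213.0], [333.0, 277.0], [309.0, 193.0], [275.0, 302.0], [250.0, 216.0], [340.0, 274.0], [316.0, 190.0], [360.0, 293.0], [334.0, 202.0], [411.0, 270.0], [386.0, 181.0], [352.0, 296.0], [326.0, 205.0], [418.0, 267.0], [394.0, 179.0]]
```

Emit:
carry_out --deltas '[0, 0, 0, -0.05, 0.001, 0.003, -1, 0, 0, 0, -0.05, 0.001, 0.003, -1, 0, 0, 0, -0.05, 0.001, 0.003, -1, 0, 0, 0, -0.05, 0.001, 0.003, -1, 0, 0, 0, -0.05, 0.001, 0.003, -1, 0, 0, 0, -0.05, 0.001, 0.003, -1, 0, 0, 0, -0.05, 0.001, 0.003, -1, 0, 0, 0, -0.05, 0.001, 0.003, -1, 0, 0, 0, -0.03, 0.001, 0.003, -1, 0, 0, 0, 0, 0, 0, -1]'

```text
clock: 4.55
eef_pos: [493.0, -384.3, 304.4]
tool_rot: [3.142, 0.0, 1.423]
force: [0.3, 0.1, -0.9]
width: 85.4
gripper_force: 0.0
```

```bash
python3 - <<'E'
from h import *
import json
c=ctrl.calibration("wrist");json.dump({k:np.array(v).tolist() for k,v in c.items()},open("w3.json","w"))
w=ctrl.get_image("wrist")[:,:,::-1];cv2.imwrite("pics/w3.png",w)
for n in("top","scene"): cv2.imwrite(f"pics/{n}3.png",ctrl.get_image(n)[:,:,::-1])
print(pose()[0],proj("w",[490.5,-403.1,228],c))
E
```

```text
[ 494.65722026 -381.11200625  304.43522888] [[327.6811061  235.16043509]]
```

View pics/w3.png

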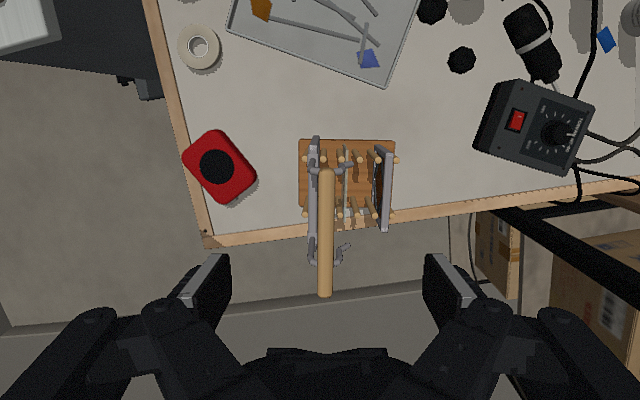

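The handle runs from (327,167) to (325,297), centred between the fingers. The frame and glass are on its left (robot) side, with the hooks pointing right (back).

```bash
python3 - <<'E'
from h import *
import json
c={k:np.array(v) for k,v in json.load(open("w3.json")).items()}
w=cv2.imread("pics/w3.png");hsv=cv2.cvtColor(w,cv2.COLOR_BGR2HSV)
m=cv2.inRange(hsv,(8,60,120),(25,255,255));m[:,:310]=0;m[:,345:]=0
E=[]
for r in (180,200,220,250,280):
    xs=np.where(m[r,310:345])[0]+310;print(r,xs.min(),xs.max());E.append(((xs.min()+xs.max())/2,r))
rows=np.where(m[:,326])[0];print(rows.min(),rows.max())
P=np.array([plane("w",e,236,c) for e in E]);k=np.polyfit(P[:,1],P[:,0],1);print("panel yaw",np.degrees(np.arctan(-k[0])),P.round(1)[[0,-1]])
a,b=[plane("w",(326,r),236,c) for r in (167,297)];print(a,b,(a+b)/2)
E
```

```text
180 319 337
200 319 337
220 318 337
250 318 332
280 318 331
140 296
panel yaw -10.695363832655154 [[ 496.9 -361.   236. ]
 [ 483.5 -434.4  236. ]]
[ 496.90282311 -352.19987238  236.        ] [ 482.45773636 -448.64291554  236.        ] [ 489.68027974 -400.42139396  236.        ]
```

Emit:
carry_out --deltas '[0, 0, 0, -0.018, -0.001, 0, -1, 0, 0, 0, 0, 0, 0.025, -1, 0, 0, 0, 0, 0, 0.025, -1, 0, 0, 0, 0, 0, 0.025, -1, 0, 0, 0, 0, 0, 0.02, -1, 0, 0, 0, 0, 0, 0, -1, 0, 0, 0, 0, 0, 0, 1, 0, 0, 0, 0, 0, 0, 1, 0, 0, 0, 0, 0, 0, 1, 0, 0, 0, 0, 0, 0, 1, 0, 0, 0, 0, 0, 0, 1, 0, 0, 0, 0, 0, 0, 1]'

```text
clock: 6.2
eef_pos: [489.8, -401.8, 209.9]
tool_rot: [3.141, 0.0, 1.425]
force: [0.1, 0.7, 3.5]
width: 10.9
gripper_force: 59.8
```

Emit:
carry_out --deltas '[0, 0, 0, 0, 0, -0.01, 1, 0, 0, 0, 0, 0, -0.02, 1, 0, 0, 0, 0, 0, -0.03, 1, 0, 0, 0, 0, 0, -0.04, 1, 0, 0, 0, 0, 0, -0.04, 1, 0, 0, 0, 0, 0, -0.04, 1, 0, 0, 0, 0, 0, -0.04, 1, 0, 0, 0, 0, 0, -0.03, 1, 0, 0, 0, 0, 0, -0.02, 1, 0, 0, -5, 0, 0, 0, 1, 0, 0, -5, 0, 0, 0, 1, 0, 0, -5.5, 0, 0, 0, 1]'

```text
clock: 7.7
eef_pos: [489.1, -401.1, 478.7]
tool_rot: [-3.14, -0.001, 1.698]
force: [0.7, -0.7, -3.2]
width: 10.9
gripper_force: 58.7
```

```bash
python3 - <<'E'
from h import *
s=ctrl.read_state();print(s["tool_rot"],s["force"],s["width"],s["qpos"])
T=rm.copy();T[2]=480
go(T,Ro.from_euler("xyz",[np.pi,0,np.pi/2+yaw]))
E
```

```text
[-3.14009110e+00 -1.41814405e-03  1.69774623e+00] [ 0.65884731 -0.70599998 -3.17391033] 10.94325176232526 [ 0.33797072  0.50853236  0.58409974  1.13642543 -0.27135878  1.57193956
  0.98879595]
rotvec deg [-0.09 -0.08  0.1 ] shift m (tool axes now) [ 5.641e-01  3.000e-04 -5.000e-04]
```

Emit:
carry_out --deltas '[0, 0, 0, 0.02, 0, 0, 1, 0, 0, 0, 0.04, 0, 0, 1, 0, 0, 0, 0.055, 0, 0, 1, 0, 0, 0, 0.055, 0, 0, 1, 0, 0, 0, 0.055, 0, 0, 1, 0, 0, 0, 0.055, 0, 0, 1, 0, 0, 0, 0.055, 0, 0, 1, 0, 0, 0, 0.055, 0, 0, 1, 0, 0, 0, 0.055, 0, 0, 1, 0, 0, 0, 0.055, 0, 0, 1, 0, 0, 0, 0.04, 0, 0, 1, 0, 0, 0, 0.024, 0, 0, 1]'

```text
clock: 9.2
eef_pos: [418.5, 160.1, 478.9]
tool_rot: [-3.14, 0.0, 1.698]
force: [0.7, -0.5, -3.0]
width: 10.4
gripper_force: 58.7
```

Emit:
carry_out --deltas '[0, 0, 0, 0, 0, 0, 1, 0, 0, 0, 0, 0, 0.01, 1, 0, 0, 0, 0, 0, 0.025, 1, 0, 0, 0, 0, 0, 0.03, 1, 0, 0, 0, 0, 0, 0.03, 1, 0, 0, 0, 0, 0, 0.025, 1, 0, 0, 0, 0, 0, 0.01, 1, 0, 0, 0, 0, 0, 0, 1]'

```text
clock: 10.2
eef_pos: [419.6, 157.3, 349.0]
tool_rot: [-3.141, 0.001, 1.694]
force: [1.0, 0.0, -3.0]
width: 10.7
gripper_force: 58.7
```

```bash
python3 - <<'E'
from h import *
import json
c=ctrl.calibration("wrist");json.dump({k:np.array(v).tolist() for k,v in c.items()},open("w4.json","w"))
w=ctrl.get_image("wrist")[:,:,::-1];cv2.imwrite("pics/w4.png",w)
for n in("top","scene"): cv2.imwrite(f"pics/{n}4.png",ctrl.get_image(n)[:,:,::-1])
s=cv2.imread("pics/scene4.png");t=cv2.imread("pics/top4.png")
f=np.zeros((600,800,3),np.uint8);f[:400,:640]=w
f[300:,:400]=tile(s,345,110,445,185,4);f[300:,400:]=cv2.resize(t[180:280,190:323],(400,300));cv2.imwrite("pics/c5.png",f)
go([418,158.5,350],Ro.from_euler("xyz",[np.pi,0,np.pi/2+yaw]))
E
```

```text
rotvec deg [ 0.1  -0.03 -0.07] shift m (tool axes now) [ 0.0007 -0.0022  0.0002]
```

View pics/c5.png

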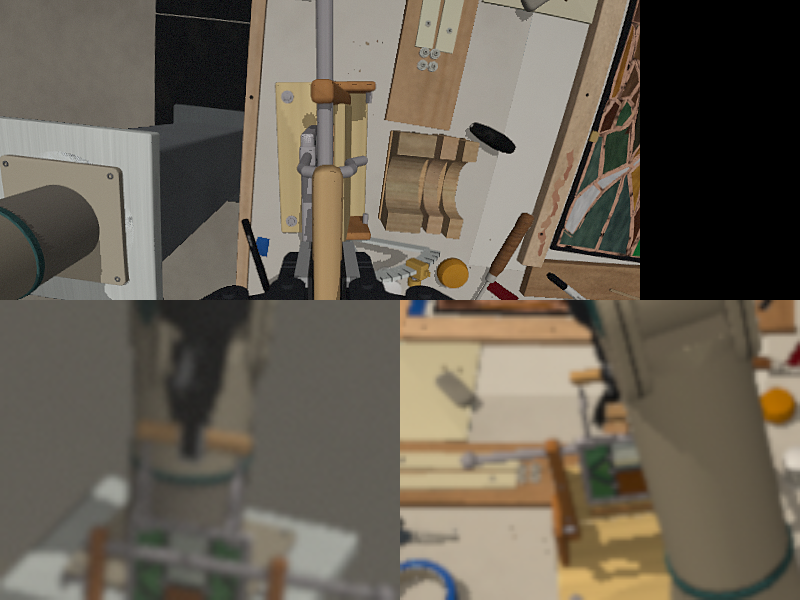

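Wrist view: the left hook (300–365, 160) straddles the rail (column ~324), and the handle is at column ~328, so it is nearly aligned. Measuring numerically.

```bash
python3 - <<'E'
from h import *
import json
c={k:np.array(v) for k,v in json.load(open("w4.json")).items()}
w=cv2.imread("pics/w4.png");hsv=cv2.cvtColor(w,cv2.COLOR_BGR2HSV)
for r in (15,40,70,105,120,185,220,260):
    print(r,[(x,*hsv[r,x].tolist()) for x in range(304,350,2)] if r==15 else "")
    g=cv2.GaussianBlur(w[r-2:r+3].mean(0)[None].astype(np.float32),(3,1),0)[0].sum(1)
    d=np.diff(g)[300:350];i=np.argsort(-abs(d))[:6]+300;print(r,sorted(i.tolist()))
X=rm+ey*np.array([[-60],[0],[60],[100]]);print(proj("w",X,c))
q=np.array([418,158.5,0]);print(proj("w",[q+ez*376,q+ez*376+ey*40],c))
E
```

```text
15 [(304, 17, 23, 158), (306, 18, 24, 160), (308, 17, 22, 160), (310, 20, 24, 159), (312, 16, 24, 161), (314, 21, 20, 162), (316, 174, 14, 90), (318, 0, 7, 111), (320, 174, 11, 121), (322, 162, 10, 130), (324, 173, 8, 132), (326, 0, 2, 132), (328, 174, 10, 128), (330, 160, 7, 111), (332, 150, 9, 81), (334, 19, 22, 166), (336, 21, 21, 159), (338, 21, 22, 161), (340, 17, 22, 162), (342, 18, 20, 162), (344, 15, 19, 159), (346, 20, 19, 162), (348, 18, 20, 163)]
15 [314, 315, 317, 330, 332, 333]
40 
40 [314, 315, 316, 318, 332, 333]
70 
70 [315, 316, 318, 330, 332, 333]
105 
105 [315, 316, 337, 338, 343, 344]
120 
120 [301, 302, 334, 335, 343, 344]
185 
185 [300, 307, 310, 311, 313, 349]
220 
220 [302, 305, 313, 314, 343, 344]
260 
260 [309, 312, 313, 340, 343, 344]
[[325.8899488  268.79854559]
 [325.60200708 199.29525581]
 [325.28154215 120.23831491]
 [325.05139473  62.23657665]]
[[324.51110152 284.16277043]
 [323.97245264 187.67539848]]
```

Emit:
carry_out --deltas '[0, 0, 0, 0.001, -0.0022, 0, 1, 0, 0, 0, 0, 0, 0.015, 1, 0, 0, 0, 0, 0, 0.02, 1, 0, 0, 0, 0, 0, 0.015, 1, 0, 0, 0, 0, 0, 0.012, 1, 0, 0, 0, 0, 0, 0.008, 1, 0, 0, 0, 0, 0, 0.004, 1, 0, 0, 0, 0, 0, 0, 1]'

```text
clock: 11.35
eef_pos: [417.4, 158.9, 275.3]
tool_rot: [3.142, -0.0, 1.695]
force: [-0.7, 0.1, -3.7]
width: 11.0
gripper_force: 58.7
```

```bash
python3 - <<'E'
from h import *
c=ctrl.calibration("wrist")
w=ctrl.get_image("wrist")[:,:,::-1];cv2.imwrite("pics/w5.png",w)
s=ctrl.get_image("scene")[:,:,::-1];cv2.imwrite("pics/s5.png",s)
f=np.zeros((600,800,3),np.uint8);f[:480,:600]=tile(w,230,70,430,230,3)
f[300:,400:]=tile(s,345,130,445,205,4);cv2.imwrite("pics/c6.png",f)
q,_=pose();print(q,ctrl.read_state()["force"]);print(proj("w",[rm+ey*128,rm+ey*64],c))
E
```

```text
[417.62801631 158.97737325 275.6358628 ] [-0.06424785 -0.23870464 -3.48060532]
[[328.43587588 -17.45095996]
 [328.49857928 120.88551118]]
```

View pics/c6.png

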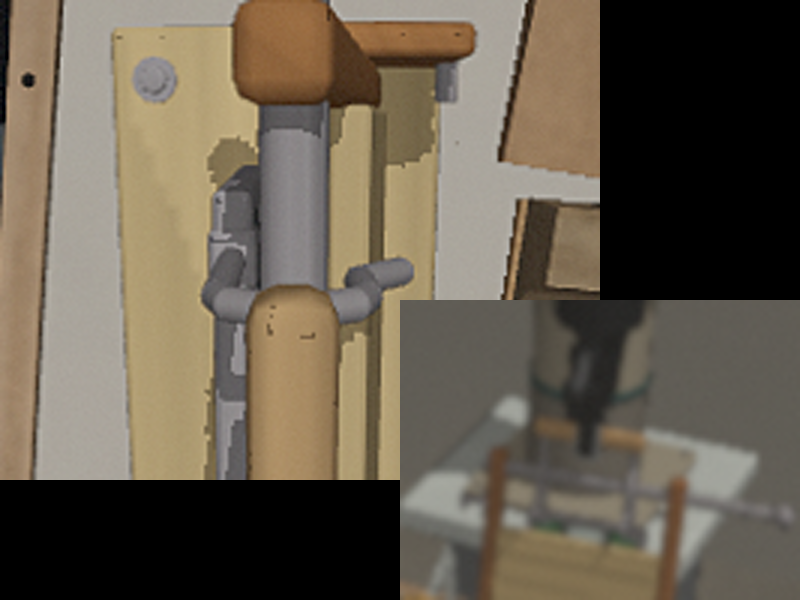

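Hook sits over the rail, centred, ~4 mm above contact. Lowering the last bit.

Emit:
carry_out --deltas '[0, 0, 0, 0, 0, 0.002, 1, 0, 0, 0, 0, 0, 0.002, 1, 0, 0, 0, 0, 0, 0.001, 1, 0, 0, 0, 0, 0, 0, 1]'

```text
clock: 11.95
eef_pos: [418.2, 159.1, 271.6]
tool_rot: [3.139, -0.001, 1.695]
force: [-0.7, -0.6, 6.8]
width: 11.3
gripper_force: 60.3
```

Emit:
carry_out --deltas '[0, 0, 0, 0, 0, 0, 0.6, 0, 0, 0, 0, 0, 0, 0.4, 0, 0, 0, 0, 0, 0, 0, 0, 0, 0, 0, 0, 0, -0.3, 0, 0, 0, 0, 0, 0, -0.3, 0, 0, 0, 0, 0, 0, -0.3]'

```text
clock: 12.7
eef_pos: [417.4, 158.9, 270.3]
tool_rot: [-3.142, 0.0, 1.695]
force: [0.1, 0.5, 0.3]
width: 55.6
gripper_force: 0.0
```

```bash
python3 - <<'E'
from h import *
w=ctrl.get_image("wrist")[:,:,::-1];cv2.imwrite("pics/w6.png",w)
hsv=cv2.cvtColor(w,cv2.COLOR_BGR2HSV);m=cv2.inRange(hsv,(8,60,120),(25,255,255))
c=ctrl.calibration("wrist")
for r in (190,220,250): xs=np.where(m[r,290:370])[0]+290;print(r,xs.min(),xs.max())
print(proj("w",[rm+ez*49,rm+ez*49+ey*45,rm+ez*49+ey*49],c))
E
```

```text
190 290 369
220 290 369
250 290 351
[[329.51945513 288.49935214]
 [329.63158772 179.3879546 ]
 [329.64035955 168.5564992 ]]
```

Emit:
carry_out --deltas '[0, 0, 0, 0, 0, -0.008, -0.3, 0, 0, 0, 0, 0, -0.015, -0.3, 0, 0, 0, 0, 0, -0.02, -0.3, 0, 0, 0, 0, 0, -0.02, -0.3, 0, 0, 0, 0.03, 0, -0.01, -0.3, 0, 0, 0, 0.04, 0, 0, -0.3, 0, 0, 0, 0.04, 0, 0, -0.3, 0, 0, 0, 0.018, 0, 0, -0.3, 0, 0, 0, 0, 0, 0, -0.3]'

```text
clock: 13.88
eef_pos: [401.3, 286.2, 343.3]
tool_rot: [-3.141, 0.001, 1.697]
force: [-0.1, 0.7, -0.6]
width: 55.6
gripper_force: 0.0
```

```bash
python3 - <<'E'
from h import *
c=ctrl.calibration("wrist")
w=ctrl.get_image("wrist")[:,:,::-1];cv2.imwrite("pics/w7.png",w)
s=ctrl.get_image("scene")[:,:,::-1];cv2.imwrite("pics/s7.png",s)
f=np.zeros((600,800,3),np.uint8);f[:400,:640]=w
f[300:,480:]=tile(s,355,130,435,205,4);cv2.imwrite("pics/c7.png",f)
print(proj("w",[brd(-.12,200,y) for y in (88,128,163)],c))
go(brd(-.12,200,128)-[0,0,18.7],Ro.from_euler("xyz",[np.pi,0,np.pi/2+yaw]))
E
```

```text
[[327.9702286  252.22803756]
 [328.04094636 204.17973243]
 [328.10448682 158.48537974]]
rotvec deg [-0.    0.07 -0.15] shift m (tool axes now) [0.0015 0.0002 0.1135]
```

View pics/c7.png

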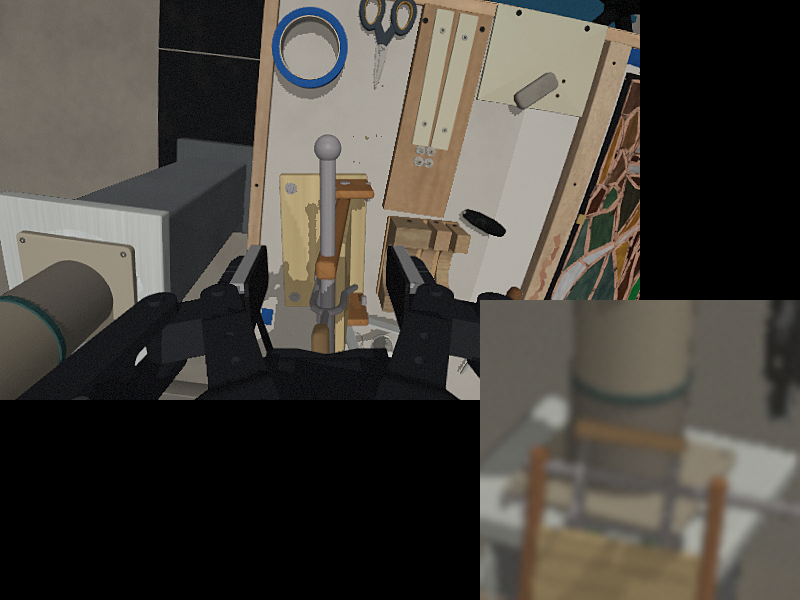

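The panel hangs by both hooks between the stiles; the rail's free end (column 327, ball at (327,147)) is centred between the fingers. Descending and gripping.

Emit:
carry_out --deltas '[0, 0, 0, 0.0015, 0, 0.015, -0.3, 0, 0, 0, 0, 0, 0.025, -0.3, 0, 0, 0, 0, 0, 0.03, -0.3, 0, 0, 0, 0, 0, 0.025, -0.3, 0, 0, 0, 0, 0, 0.0185, -0.3, 0, 0, 0, 0, 0, 0, -0.3, 0, 0, 0, 0, 0, 0, 1, 0, 0, 0, 0, 0, 0, 1, 0, 0, 0, 0, 0, 0, 1, 0, 0, 0, 0, 0, 0, 1, 0, 0, 0, 0, 0, 0, 1]'

```text
clock: 15.35
eef_pos: [401.7, 287.5, 230.8]
tool_rot: [3.14, -0.001, 1.695]
force: [-1.5, -0.6, 5.9]
width: 9.8
gripper_force: 58.5
```

```bash
python3 - <<'E'
from h import *
q,Q=pose();s=ctrl.read_state();print(q,s["force"],s["width"],s["qpos"].round(2) if hasattr(s["qpos"],"round") else s["qpos"])
g=Q.apply([0,0,-18.7])+q;print("grasp",g,"expected",brd(-.12,200,128))
# rows for arc from -0.12
p=None
for a in np.radians(np.arange(-6.875,40,3.0)):
    x=Q.inv().apply(brd(a,200,128))
    if p is not None: print(np.degrees(a).round(1),(x-p).round(1))
    p=x
# finer index estimate from w2: brass mask corner polygon
import json
c={k:np.array(v) for k,v in json.load(open("w2.json")).items()}
w=cv2.imread("pics/w2.png");m=cv2.inRange(cv2.cvtColor(w,cv2.COLOR_BGR2HSV),(15,130,60),(30,255,255))
m[:, :290]=0;m[:,340:]=0;m[:140]=0;m[:172]=m[:172];m[200:]=0
ct=max(cv2.findContours(m,0,1)[0],key=cv2.contourArea);print((cv2.approxPolyDP(ct,1.5,True)[:,0]-[257,109])*5)
E
```

```text
[401.70830234 287.45550101 230.77656609] [-1.51003856 -0.60338712  5.90395353] 9.847790849254865 [-0.83  0.41  0.22  1.95 -0.12  0.79 -0.42]
grasp [401.68773003 287.43982005 249.47654819] expected [401.98173089 285.493767   248.56172717]
-3.9 [ 0.  10.4 -1. ]
-0.9 [ 0.  10.5 -0.4]
2.1 [ 0.  10.5  0.1]
5.1 [ 0.  10.4  0.7]
8.1 [ 0.  10.4  1.2]
11.1 [ 0.  10.3  1.8]
14.1 [ 0.  10.2  2.3]
17.1 [ 0.  10.1  2.8]
20.1 [0.  9.9 3.4]
23.1 [0.  9.7 3.9]
26.1 [0.  9.5 4.4]
29.1 [0.  9.3 4.9]
32.1 [0.  9.  5.3]
35.1 [0.  8.7 5.8]
38.1 [0.  8.4 6.3]
[[315 210]
 [250 215]
 [210 235]
 [220 260]
 [255 255]
 [265 270]
 [230 305]
 [280 310]
 [340 285]]
```

```bash
python3 - <<'E'
from h import *
import json
from scipy.optimize import least_squares
c={k:np.array(v) for k,v in json.load(open("w2.json")).items()}
ob=np.array([(341,288),(317,208),(282,312),(208,233),(250,213)])/5+[257,109]
def f(p):
    a,ro,ri,hw,ht=p;a=np.radians(a)
    X=[brd(a,ro,-109-hw,ht),brd(a,ro,-109+hw,ht),brd(a,ro,-109-hw,-ht),brd(a,ri,-109+hw,-ht),brd(a,ri,-109+hw,ht)]
    return (proj("w",X,c)-ob).ravel()
r=least_squares(f,[36,148,126,9,7]);print(r.x,r.fun.round(1))
for hw,ht,ro in((9,7,150),(7,9,150),(9,7,146)):
    r=least_squares(lambda p:f([p[0],ro,ro-24,hw,ht]),[36]);print(hw,ht,ro,r.x,r.fun.round(1))
E
```

```text
[ 37.10925422 142.5242358  120.78592296   8.24243442   6.44604061] [-0.5  0.2 -0.4 -0.1  0.9 -0.3 -1.   0.1  1.   0.2]
9 7 150 [35.40180747] [ 1.2  2.1  0.7 -0.2  1.1  2.2 -2.2  0.4  1.1  0.1]
7 9 150 [35.29104019] [ 2.  -0.5  2.8  1.3 -1.5  0.9 -3.6  3.1  3.1  1.5]
9 7 146 [36.37545119] [ 0.8  1.3  0.4 -0.7  1.   1.3 -2.4 -0.1  0.6 -0.3]
```

Emit:
carry_out --deltas '[0, 0, 0, 0, 0.0052, -0.0005, 1, 0, 0, 0, 0, 0.0105, -0.0008, 1, 0, 0, 0, 0, 0.0105, -0.0002, 1, 0, 0, 0, 0, 0.0105, 0.0004, 1, 0, 0, 0, 0, 0.0104, 0.001, 1, 0, 0, 0, 0, 0.0104, 0.0015, 1, 0, 0, 0, 0, 0.0103, 0.002, 1, 0, 0, 0, 0, 0, 0, 1]'

```text
clock: 16.35
eef_pos: [470.2, 296.2, 226.5]
tool_rot: [3.139, -0.001, 1.694]
force: [1.6, 0.8, 5.7]
width: 10.0
gripper_force: 62.1
```

```bash
cat >> h.py <<'E'
def bang():
    q,Q=pose();v=q-Q.apply([0,0,18.7])-hg
    s=ctrl.read_state();print("angle",np.degrees(np.arctan2(v@ex,v[2])).round(2),"r",np.hypot(v@ex,v[2]).round(1),"y",(v@ey).round(1),np.round(s["force"],1),s["width"],s["clock"])
E
python3 -c "
from h import *
bang()
q,Q=pose();go(brd(np.radians(31),200,129)-[0,0,18.7],Ro.from_euler('xyz',[np.pi,0,np.pi/2+yaw]))"
```

```text
angle 12.99 r 200.4 y 130.1 [1.6 0.8 5.7] 10.011383473991208 16.35
rotvec deg [ 0.12 -0.04 -0.09] shift m (tool axes now) [-0.001   0.0579  0.0239]
```

```bash
python3 - <<'E'
from h import *
import json
from scipy.optimize import least_squares
def load(n): return {k:np.array(v) for k,v in json.load(open(n+".json")).items()}
w=cv2.imread("pics/w2.png");print(w[148:174,308:328,2])
c1=load("w1");v=cv2.imread("pics/w1.png");m=cv2.inRange(cv2.cvtColor(v,cv2.COLOR_BGR2HSV),(15,130,60),(30,255,255))
m[:215]=0;m[255:]=0;m[:,:395]=0;m[:,430:]=0
for r in range(220,254): print(r,"".join("#" if x else "." for x in m[r,395:430]))
c2=load("w2")
for a in (35,36,37,38):
    X=[brd(np.radians(a),150,-109),brd(np.radians(a),144,-109)];print(a,proj("w",X,c2).round(1).tolist(),[ (proj("w",brd(np.radians(a),r,-109+y,t),c1)[0]).round(0).tolist() for r in (120,144) for y in(-9,9) for t in (-7,7)])
E
```

```text
[[149 151 150 147 150 149 150 150 153 152 152 153 151 153 131 126 119 103
  105 108]
 [148 149 153 153 153 152 155 152 152 141 129 130 104 103 105 107 119 133
  134 145]
 [151 150 156 154 154 129 128 119 102  99  99 109  93 127 144 157 155 159
  138 109]
 [139 127 123 100  98  96  97  97 103 121 143 156 148 112 153 154 134 120
  109  63]
 [ 93  94  96  98 100  99 111 140 150 147 146 142 141 111 129 111 117 110
   85 112]
 [108 103 106 113 127 149 154 148 145 142 140 139 140 127 106 110 109  82
   89  58]
 [121 123 142 157 151 143 144 141 141 139 141 137 141 145  89 108  67  67
  116  86]
 [119 117 142 152 145 142 141 141 140 138 141 139 139 147  99 137 136 153
  154 103]
 [115 110 129 149 143 142 140 142 139 144 141 134 137 137 115 151 151 148
  151 159]
 [114 114 118 148 147 142 138 143 138 143 142 120 122 116 137 129 147 147
  146 151]
 [118 119 116 146 150 143 144 142 119 129 123 125 116 123 144 116 148 146
  146 154]
 [119 118 114 133 152 147 145 132 114 127 146 130 112 133 144 116 151 149
  151 152]
 [120 116 115 124 155 152 145 147 114 118 145 133 111 126 143 137 146 152
  150 
[... 2430 characters left out ...]

253 ...................................
35 [[316.9, 162.3], [313.6, 162.4]] [[401.0, 242.0], [408.0, 237.0], [397.0, 229.0], [405.0, 224.0], [415.0, 245.0], [422.0, 240.0], [412.0, 232.0], [420.0, 227.0]]
36 [[319.2, 161.4], [315.7, 161.6]] [[402.0, 241.0], [409.0, 236.0], [399.0, 228.0], [406.0, 224.0], [416.0, 244.0], [424.0, 239.0], [413.0, 231.0], [421.0, 226.0]]
37 [[321.4, 160.5], [317.8, 160.8]] [[403.0, 240.0], [410.0, 236.0], [400.0, 228.0], [407.0, 223.0], [418.0, 243.0], [425.0, 238.0], [415.0, 230.0], [422.0, 225.0]]
38 [[323.5, 159.7], [319.8, 160.0]] [[404.0, 240.0], [411.0, 235.0], [401.0, 227.0], [408.0, 222.0], [419.0, 242.0], [426.0, 237.0], [416.0, 229.0], [423.0, 224.0]]
```

Emit:
carry_out --deltas '[0, 0, 0, 0, 0.0103, 0.0025, 1, 0, 0, 0, 0, 0.0102, 0.003, 1, 0, 0, 0, 0, 0.01, 0.0036, 1, 0, 0, 0, 0, 0.0098, 0.0042, 1, 0, 0, 0, -0.001, 0.0096, 0.0049, 1, 0, 0, 0, 0, 0.008, 0.0052, 1, 0, 0, 0, 0, 0, 0, 1]'

```text
clock: 17.23
eef_pos: [527.3, 303.4, 202.8]
tool_rot: [3.14, -0.002, 1.695]
force: [0.9, 4.7, 0.8]
width: 9.7
gripper_force: 62.7
```

```bash
python3 -c "
from h import *
bang()
for a in (36,36.7,37.2): go(brd(np.radians(a),200,129)-[0,0,18.7],Ro.from_euler('xyz',[np.pi,0,np.pi/2+yaw]))"
```

```text
angle 30.89 r 199.8 y 130.0 [0.9 4.7 0.8] 9.655701397240499 17.225
rotvec deg [ 0.09 -0.1  -0.04] shift m (tool axes now) [-0.0011  0.0149  0.0097]
rotvec deg [ 0.09 -0.1  -0.04] shift m (tool axes now) [-0.0011  0.0169  0.0112]
rotvec deg [ 0.09 -0.1  -0.04] shift m (tool axes now) [-0.0011  0.0183  0.0122]
```

Emit:
carry_out --deltas '[0, 0, 0, 0, 0.0075, 0.0045, 1, 0, 0, 0, 0, 0.006, 0.004, 1, 0, 0, 0, 0, 0.0037, 0.0029, 1, 0, 0, 0, 0, 0, 0, 1, 0, 0, 0, 0, 0, 0, 1]'

```text
clock: 17.85
eef_pos: [544.5, 305.5, 191.2]
tool_rot: [3.139, -0.002, 1.696]
force: [2.4, 5.3, -2.8]
width: 9.9
gripper_force: 62.4
```

```bash
python3 - <<'E'
from h import *
bang()
A=[]
for n in("scene","top"):
    im=ctrl.get_image(n)[:,:,::-1];cv2.imwrite(f"pics/{n}9.png",im)
    o=cv2.imread("pics/scene0.png") if n=="scene" else cv2.imread("pics/top0.png")
    p=proj(n,[brd(np.radians(36.8),200,128),brd(np.radians(36.8),200,163),brd(np.radians(36.8),217,80),brd(np.radians(36.8),217,-80),brd(np.radians(36.8),150,-109)]);print(n,p.round(1).tolist())
    hsv=cv2.cvtColor(im,cv2.COLOR_BGR2HSV)
    m=cv2.inRange(hsv,(3,110,60),(17,255,255))
    for k in (2,3):
        x,y=p[k].astype(int);print(m.shape);[print("".join("#" if v else "." for v in r)) for r in m[y-6:y+9,x-10:x+11]]
bang()
E
```

```text
angle 36.88 r 199.9 y 130.0 [ 2.4  5.3 -2.8] 9.851438180423125 17.85
scene [[417.9, 212.1], [428.8, 214.3], [402.9, 207.2], [355.5, 197.6], [350.9, 203.2]]
(400, 640)
.....................
.....................
.....................
.....................
.....................
.....................
.....................
..........###........
..........###........
..........###........
..........##.........
..........##.........
...........#.........
...........##........
...........###.......
(400, 640)
.....................
.....................
.....................
.....................
.....................
.....................
....................#
.........###.......##
.........####........
.........####........
..........##.........
...........#.........
.....................
............#........
...#.........##......
top [[226.6, 205.4], [216.6, 206.5], [239.6, 199.2], [284.8, 194.3], [294.8, 211.5]]
(400, 640)
.....................
.....................
.....................
.....................
.....................
.....................
.....................
.....................
.....................
.....................
.....................
.....................
.....................
.....................
.....................
(400, 640)
#..##################
#..##################
#.###################
..########....#######
.###.##..#...........
..############..#####
.........############
..........###########
..........###########
..........###..######
..........###...#####
..........####......#
..........####.......
..........####.......
..........####.......
angle 36.87 r 199.9 y 130.0 [ 2.4  6.4 -2.4] 9.569649132080665 17.95
```

```bash
python3 - <<'E'
from h import *
for n in("scene","top"):
    im=cv2.imread(f"pics/{n}9.png");hsv=cv2.cvtColor(im,cv2.COLOR_BGR2HSV);m=cv2.inRange(hsv,(10,70,90),(25,255,255))
    p=proj(n,brd(np.radians(36.8))+[0,0,41])[0].astype(int);print(n,p);[print("".join("#" if v else "." for v in r)) for r in m[p[1]-14:p[1]+14,p[0]-28:p[0]+28]]
bang()
E
```

```text
scene [380 193]
........................................................
........................................................
........................................................
........................................................
........................................................
........................................................
........................................................
........................................................
........................................................
........................................................
........................................................
........................................................
........................................................
........................................................
........................................................
........................................................
........................................................
...........#######......................................
..###......############.................................
.
[... 1490 characters left out ...]
####
#...#.........#....##......#..###..................#####
...###............#.##.....#..##.##...............######
#...##.........#....#..#.##...##..................######
.....#.#.#.....#....###.....#.....................#####.
....###........#...........#...###................#####.
#.....#...#.........#.#.....#..#...................####.
..##..#..#.......#....#....##.##..#................####.
..#.#.##.............#.#..###.#.#..#...............####.
....#..##.........#.....##...#....#.................###.
.......##.........#...#.#.....#.....#...............####
.#..#...###........#......#..#####..................####
angle 36.87 r 199.9 y 130.0 [ 2.4  6.4 -2.4] 9.569649132080665 17.95
```

```bash
python3 -c "
from cell import ctrl
print(ctrl.finish_job())"
```

```text
the job is handed in; nothing more can be done
None
```

The panel hangs by both hooks over the middle of the rail with its glass toward the robot, and the job was handed in with the gripper still holding the rail's left end and the board leaned back to about 36.9°. I put the index at about 36.8°, give or take half a degree; that comes from measuring the brass block and the pointer tip was never seen lined up with it.

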